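# Clamp a re-glued book in the swing-arm press

### The arm

A 6-joint arm with a two-finger parallel gripper is mounted at the origin on the work surface. World frame = base frame: x ahead of the robot, y to its left, z up, the work surface at z = 0. Lengths are in m, angles in degrees, forces in N, time in s.
With the tool pointing down it reaches from about 0.4 to 0.825 m from the base axis. Payload 7 kg.
Tool frame: the origin (TCP) lies on the centre line of the jaws, within the pads' length; the fingertips stand 8 mm ahead of it and the grasp point (between the pads) lies 11 mm behind it; z points along the fingers, y is the line along which they close (so a half turn about z gives the same grasp; the last joint's range is limited). The gripper opens to 88 mm and grips with 3 to 60 N. Pads are 19 mm wide; open, the fingers measure 130 mm over their backs; the gripper's body (78 mm by 193 mm) begins 47 mm behind the grasp point.
Start: joints at [-55.915, 20.546, 0.682, 0, -70.136, -16.507], TCP at [0.204, -0.643, 0.235] pointing down, gripper open.
Joint ranges: [-176.03, 176.03], [-82.01, 121.73], [-58.28, 71.71], [-173.87, 95.51], [-174.79, -0.11], [-173.66, 173.66]. Speed limits (degrees/s): [136.94, 136.94, 172.46, 180, 180, 180].

### API

Orientations are given as [roll, pitch, yaw] about the fixed x, y, z axes, in that order (R = Rz(yaw) Ry(pitch) Rx(roll)).
In Python, from plant import ctrl, vision gives the robot as it stands. The module is installed in compiled form; this text tells all that it offers.
- The arm moves only by the tool move_arm, never from a script. Its argument "moves" is one flat list of numbers, 7 for each row, row after row: the finger opening in cm, from 0 to 8.76, then the shift along the tool's x, y, z in cm, then the turn, a rotation vector about the tool's x, y, z in rad. A call has 1 to 8 rows; each row shifts and turns the commanded pose from where the row before left it, along the tool's axes as they then stand; what a row does not reach is not made up. A row lasts 1/10 s, in which the tool goes at most 50 mm and 8.59 degrees, less where a joint would pass 70% of its speed; a pose out of reach is approached as far as the arm can. A call with a gripper value outside its range is refused whole. The fingers move at their own pace and stop on an object; the grip force is fixed at half the most. Time passes only in rows, so rows that do not move let the fingers close. It gives the time, the measured TCP pose, the force, the opening and the grip force at its end, in the units of the state.
- ctrl.get_obs(): the state, without advancing time (a new reading comes with each control period).
- vision.snapshot(name): name is "scene" or "top" or "wrist"; returns (picture, depth): 384x512x3 uint8, red, green, blue; 384x512 float32, m along the optical axis (not along the pixel's ray), 0 where there is no reading.
- vision.camera_model(name): a dict with "vertical_fov" (degrees; the focal length in pixels is half the picture's height over the tangent of half this angle, whatever the lens; pixels are square), "cx", "cy" (the principal point, pixels), "cam_to_world" (4x4, takes a point from camera to world coordinates). Camera axes: x right, y down, z forward; pixel columns grow to the right and rows downward; lengths in m; the calibration is good to about 2 mm. A picture is of the moment at which its call begins: read the wrist's pose just before it. camera_model takes no time and is no camera call; for the wrist camera it gives the pose at the moment of the call.
- ctrl.close_job(): hands the job in; it is judged then, once.
The state is a dict: "clock": time; "joint_pos": joint angles; "qvel": joint speeds; "tau": joint torques, N m; "tool_pos": TCP position; "orientation": TCP orientation; "force": force on the tool from outside, world axes, zero at the start; "moment": the same for the moment, N m; "opening": finger opening in m; "gripper_force": force on a finger pad.
Only numpy, scipy, OpenCV 4.12 (cv2) and the standard library are available. Lean on these libraries where they do the work, as an engineer would, in place of code of your own. Each camera call takes 0.05 s, during which the arm holds its last target. There are 200 camera calls.

### The job

Press the re-glued book: lay the wooden pressing board squarely and centred on top of the book and let go, swing the press arm across until it stops over the board, then screw the black knob down clockwise until it stops tight, so that the board is clamped on the book. Do not knock over the glue jar.

Things in the scene. Friction and masses are not known exactly. Their poses are not given: they have to be found in the camera images.
- press_centre (a point): The press: a light wooden bed 250 mm by 200 mm, 20 mm thick, fixed to the counter, with a steel post (28 mm diameter) 140 mm from this point along this point's +x. This point lies on the bed's top, under the screw when the arm is closed; z is up. The book lies on the bed here, inside two low wooden fences (12 mm high).
- book_top (a point): Re-glued blue book, 112 mm (x) by 150 mm (y) by 35 mm thick, lying loose and flat on the bed. This point is the centre of its upper face, 55 mm above the counter.
- board_grip (a point): Loose plywood pressing board 110 mm (x) by 150 mm (y), 14 mm thick, with a wooden batten on its upper face as grip: 100 mm long (along its x), 30 mm wide, 22 mm high. Whole height 36 mm, 0.2 to 0.4 kg. This point is the batten's centre, half-way up it: 25 mm above the board's underside. It goes on the book with the batten up and its sides parallel to the book's (either way round); its batten top is then 91 mm above the counter.
- swingarm (a joint): Swing angle (rad) of the press arm about the vertical post: 0 = closed, against its stop over the book, arm pointing from the post to the point press_centre's -x; grows as the arm swings open (anticlockwise seen from above, its free end towards the press's -y side). It stays where it is left; about 1.5 N at the free end moves it. Starts open at 1.2 to 1.45.
- swing_tail (a point): Point near the free end of the arm, 220 mm from the post's axis and half-way up the bar (121 mm above the counter). The arm is a dark steel bar 22 mm wide, 18 mm high, from the post to 256 mm from it; x points along the bar to the post. The screw passes through it 140 mm from the post's axis. With the screw up, its foot passes 4 mm or more over the board's batten.
- knob (a joint): Turn of the screw knob (rad): grows clockwise seen from above, which lowers knob, spindle and foot by 3.9 mm per rad (a coarse quick-action thread). It starts at 0 to 0.5 and stops hard at 2.7, where the collar under the knob sits on the arm's boss. It needs about 0.2 N m and stays where it is left.
- knob_grip (a point): Centre of the round fluted black knob, 60 mm diameter, 30 mm high, on the screw on top of the arm; vertical axis, this point half-way up (177 mm above the counter at knob 0, 167 mm when tight). Below the knob there is a 28 mm wide steel collar and at least 22 mm of free height above the arm's bar.
- foot: Round steel foot (30 mm diameter, 8 mm thick) at the lower end of the screw, spring-loaded: it meets the board's batten when the knob joint passes about 1.7 rad, and presses with about 18 N when the knob is tight. The origin is on the screw's axis.
- glue: White glue jar 72 mm diameter, 100 mm high, standing loose on the counter beside the press; the board and the jar may stand on either side. Origin at the centre of its underside.
Not all that is in view belongs to the job. Of the things that look like the part that bears board_grip, take the one that is farthest to the robot's left at the start.

How it is judged:
By the outcome, as a careful person would: the job done as asked, in the order asked, and still so for the second after the job is handed in, with the robot touching nothing.
It also fails if it takes over 72 s, if anything falls off the work surface, if the arm or the gripper's body presses on something with over 40 N, if the wrist force passes 120 N, or if a joint passes its speed limit or range.

## Working session

There is one attempt and no reset: what is moved stays moved. The work goes in short steps, Python scripts to look and compute and a tool call to move; the robot and the scene stay as the last step left them, time stands still between calls to the robot, and variables do not carry over. Pictures are saved under pics/ and viewed, at most 10 in all, crops included, and the job is handed in when it is done.

Besides the shell and the picture viewer there is one more tool, called after "Emit:" as a command line: name --argument value ..., lists and objects as JSON in quotes. move_arm: Moves the arm, as the interface text tells. Its arguments: {"type":"object","properties":{"moves":{"type":"array"}},"required":["moves"]}

```bash
mkdir -p pics
cat > h.py <<'E'
import numpy as np, cv2
from plant import ctrl, vision
def snap(n):
    m=vision.camera_model(n); p,d=vision.snapshot(n); return p,d,m
def cloud(d,m):
    f=d.shape[0]/2/np.tan(np.radians(m["vertical_fov"])/2)
    v,u=np.mgrid[:d.shape[0],:d.shape[1]]
    P=np.stack([(u-m["cx"])/f*d,(v-m["cy"])/f*d,d],-1)
    T=np.array(m["cam_to_world"]); W=P@T[:3,:3].T+T[:3,3]; W[d==0]=np.nan; return W
def save(n,p): cv2.imwrite("pics/"+n,p[...,::-1])
E
python3 - <<'E'
from h import *
o=ctrl.get_obs();print(o)
a=[]
for n in("top","scene"):
    p,d,m=snap(n);np.savez(n+"0.npz",p=p,W=cloud(d,m));a.append(p);print(m)
    save(n+"0.png",cv2.resize(p,(800,600)))
E
```

```text
{'clock': 0.0, 'joint_pos': array([-5.59157978e+01,  2.05926232e+01,  6.32446522e-01, -2.21192517e-02,
       -7.01378323e+01, -1.65079619e+01]), 'qvel': array([ 0.08759746,  0.08217654, -0.0337779 ,  0.13899648,  0.0259    ,
       -0.03893512]), 'tau': array([ 2.39204292e-04, -5.82720137e+01,  2.93059820e+01,  6.99726328e+00,
        6.93379756e-03, -2.45358196e-04]), 'tool_pos': array([ 0.20367096, -0.64300873,  0.23359292]), 'orientation': array([ 1.79900122e+02, -7.91592125e-03, -1.62431286e+02]), 'force': array([ 0.0685481 , -0.39884277, -0.05311469]), 'moment': array([-0.03868427,  0.01701896,  0.0253087 ]), 'gripper_force': 0.0, 'opening': 0.0871969138931553}
{'vertical_fov': 56.27079893966432, 'cx': 254.7580413307223, 'cy': 191.48415152866744, 'cam_to_world': array([[-0.0060654 , -0.99265807,  0.12080221,  0.40740694],
       [-0.99990506,  0.00452586, -0.01301459,  0.01208777],
       [ 0.0123723 , -0.12086968, -0.99259128,  1.17209508],
       [ 0.        ,  0.        ,  0.        ,  1.        ]])}
{'vertical_fov': 56.492119380370276, 'cx': 262.6474372565558, 'cy': 179.69010696982994, 'cam_to_world': array([[ 0.3944313 ,  0.54684969, -0.73849805,  1.20454438],
       [ 0.91883825, -0.22363269,  0.32515333, -0.30699944],
       [ 0.01265769, -0.8068109 , -0.59067415,  0.65286641],
       [ 0.        ,  0.        ,  0.        ,  1.        ]])}
```

View pics/top0.png

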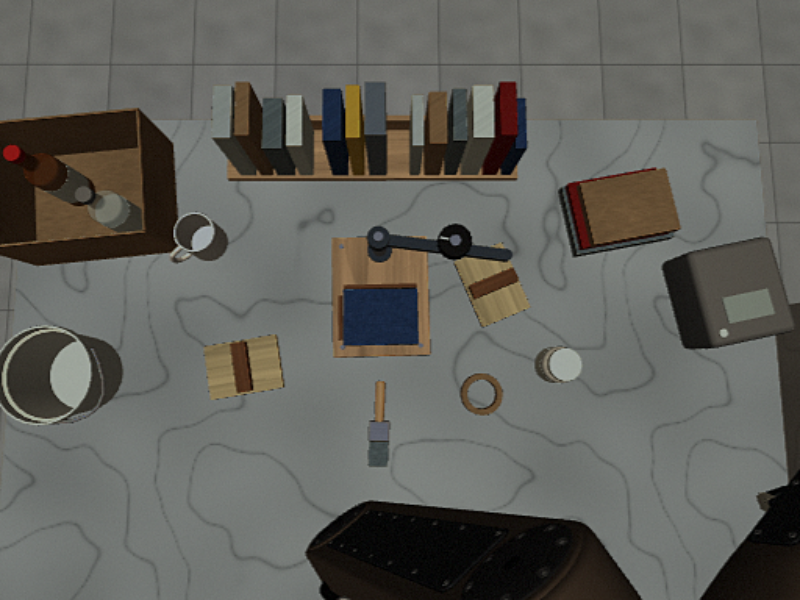

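View pics/scene0.png

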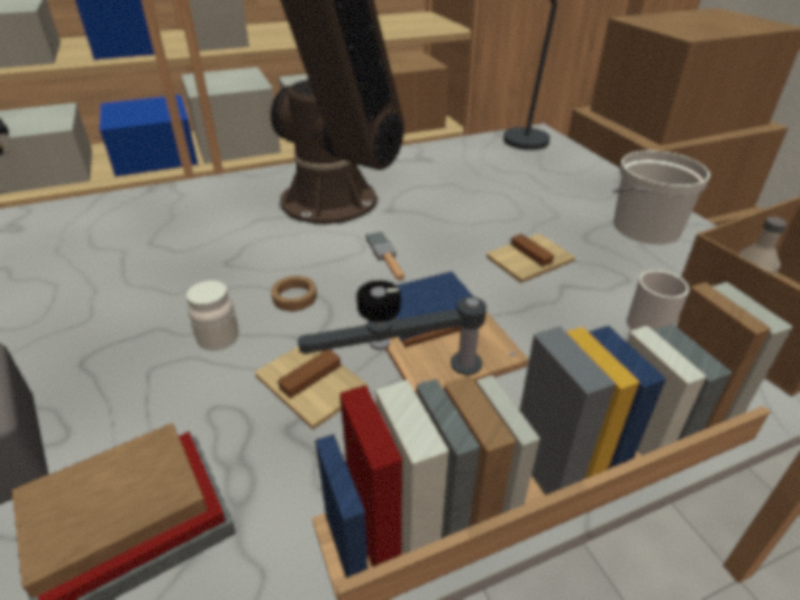

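The top view shows the robot-left board at about (243,367) of 800x600, the book at (380,316), post (378,238), knob (455,240), arm tip (508,253) and the glue jar at (560,365). A look-alike board lies under the arm at (490,285). The scene view agrees.

Run:
```python
from h import *
z=np.load("top0.npz");p=z["p"];W=z["W"];s=512/800
hsv=cv2.cvtColor(p,cv2.COLOR_RGB2HSV)
def pts(u0,v0,u1,v1,f):
    u0,v0,u1,v1=[int(a*s) for a in(u0,v0,u1,v1)]
    w=W[v0:v1,u0:u1].reshape(-1,3);h=hsv[v0:v1,u0:u1].reshape(-1,3).astype(int);k=f(w,h)&np.isfinite(w).all(1);return w[k]
def rect(n,w):
    r=cv2.minAreaRect((w[:,:2]*1000).astype(np.float32));print(n,len(w),"c",np.round(r[0],1),"size",np.round(r[1],1),"ang",round(r[2],2),"z",np.round(np.percentile(w[:,2],[5,50,95])*1000,1), "mean",np.round(w[:,:2].mean(0)*1000,1))
rect("board",pts(190,325,300,410,lambda w,h:(w[:,2]>.008)))
rect("batten",pts(190,325,300,410,lambda w,h:w[:,2]>.027))
rect("book",pts(325,275,435,360,lambda w,h:(w[:,2]>.045)&(w[:,2]<.065)))
rect("bed",pts(320,230,440,365,lambda w,h:(w[:,2]>.01)&(w[:,2]<.027)))
rect("post",pts(362,222,392,252,lambda w,h:(w[:,2]>.125)))
rect("arm",pts(360,222,525,270,lambda w,h:(w[:,2]>.11)&(w[:,2]<.14)))
rect("knob",pts(430,215,480,265,lambda w,h:(w[:,2]>.175)))
rect("glue",pts(530,340,590,390,lambda w,h:(w[:,2]>.085)))
```

```text
board 1626 c [423.6 309.2] size [130.8 168.9] ang 9.59 z [10.  14.2 36.7] mean [411.6 314.3]
batten 322 c [412.  315.7] size [99.9 31.2] ang 9.0 z [31.5 35.4 38.8] mean [412.1 314.9]
book 1709 c [510.1  34.9] size [111.6 150.2] ang 0.98 z [51.  54.4 57.9] mean [509.5  35.8]
bed 2422 c [556.8  35.2] size [250. 200.] ang 0.9 z [15.8 19.6 23.6] mean [570.1  36. ]
post 188 c [650.8  35.3] size [41.3 41.9] ang 89.37 z [128.6 140.6 147.2] mean [649.7  35.7]
arm 563 c [640.2 -80.4] size [275.   41.5] ang 84.84 z [119.  129.4 139. ] mean [634.6 -78.2]
knob 383 c [ 633.7 -101.1] size [61.5 58.9] ang 3.28 z [186.6 191.4 194.4] mean [ 632. -101.]
glue 367 c [ 411.9 -318.4] size [61.7 59.6] ang 89.03 z [ 94.4  99.  102.5] mean [ 412.1 -316.8]
```

```bash
cat >> h.py <<'E'
def shift(frm,to,yaw):
    "tool-axis shift in cm (tool down, given yaw deg) from frm to to (m)"
    d=(np.array(to)-frm)*100;c,s=np.cos(np.radians(yaw)),np.sin(np.radians(yaw))
    return np.round([c*d[0]+s*d[1],s*d[0]-c*d[1],-d[2]],2)
E
python3 - <<'E'
from h import *
P=[(.204,-.643,.265),(.43,-.35,.265),(.45,0,.265),(.412,.315,.165)]
for a,b in zip(P,P[1:]):
    r=shift(a,b,-171);n=int(np.ceil(np.linalg.norm(r)/4.9));print(r,n,np.round(r/n,3))
E
```

```text
[-26.91  25.4   -0.  ] 8 [-3.364  3.175 -0.   ]
[-7.45 34.26 -0.  ] 8 [-0.931  4.282 -0.   ]
[-1.17 31.71 10.  ] 7 [-0.167  4.53   1.429]
```

Emit:
move_arm --moves '[8.7,0,0,-3,0,0,0.15,8.7,-3.36,3.18,0,0,0,0,8.7,-3.36,3.18,0,0,0,0,8.7,-3.36,3.18,0,0,0,0,8.7,-3.36,3.18,0,0,0,0,8.7,-3.36,3.18,0,0,0,0,8.7,-3.36,3.18,0,0,0,0,8.7,-3.36,3.18,0,0,0,0]'

```text
clock: 0.9
tool_pos: [0.402, -0.3851, 0.2644]
orientation: [180.0, -0.0, -171.0]
force: [1.1, -0.7, 0.5]
opening: 0.0871
gripper_force: 0.0
```

Emit:
move_arm --moves '[8.7,-3.36,3.18,0,0,0,0,8.7,-0.93,4.28,0,0,0,0,8.7,-0.93,4.28,0,0,0,0,8.7,-0.93,4.28,0,0,0,0,8.7,-0.93,4.28,0,0,0,0,8.7,-0.93,4.28,0,0,0,0,8.7,-0.93,4.28,0,0,0,0,8.7,-0.93,4.28,0,0,0,0]'

```text
clock: 1.7
tool_pos: [0.4466, -0.0424, 0.2646]
orientation: [180.0, 0.0, -171.0]
force: [1.3, 0.2, 0.1]
opening: 0.0867
gripper_force: 0.0
```

Emit:
move_arm --moves '[8.7,-0.93,4.28,0,0,0,0,8.7,-0.17,4.53,1.43,0,0,0,8.7,-0.17,4.53,1.43,0,0,0,8.7,-0.17,4.53,1.43,0,0,0,8.7,-0.17,4.53,1.43,0,0,0,8.7,-0.17,4.53,1.43,0,0,0,8.7,-0.17,4.53,1.43,0,0,0,8.7,-0.17,4.53,1.43,0,0,0]'

```text
clock: 2.5
tool_pos: [0.4111, 0.3164, 0.1638]
orientation: [180.0, -0.0, -171.0]
force: [0.7, 0.2, 0.6]
opening: 0.0869
gripper_force: 0.0
```

Emit:
move_arm --moves '[8.7,0,0,0,0,0,0,8.7,0,0,0,0,0,0,8.7,0,0,0,0,0,0]'

```text
clock: 2.8
tool_pos: [0.4118, 0.314, 0.1644]
orientation: [-180.0, -0.0, -171.0]
force: [-0.2, -0.5, 0.6]
opening: 0.0868
gripper_force: 0.0
```

Run:
```python
from h import *
p,d,m=snap("wrist");W=cloud(d,m);save("w1.png",p);np.savez("w1.npz",p=p,W=W)
for lo,hi in((.009,.02),(.03,.045)):
    k=(W[...,2]>lo)&(W[...,2]<hi)&(abs(W[...,0]-.412)<.12)&(abs(W[...,1]-.314)<.12)
    w=W[k];r=cv2.minAreaRect((w[:,:2]*1000).astype(np.float32));print(len(w),np.round(r[0],1),np.round(r[1],1),round(r[2],2),np.round(np.median(w[:,2])*1000,1))
```

```text
15419 [410.5 315.9] [110. 150.] 9.59 14.6
4007 [410.3 315.8] [99.5 30.1] 9.39 36.6
```

View pics/w1.png

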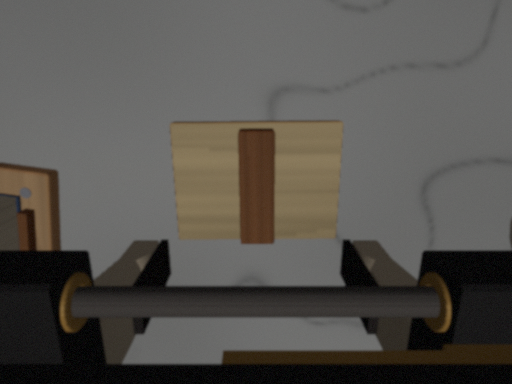

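The wrist view shows the board squarely, batten at about (257,186), between the fingers' columns; centre (410.4, 315.9), 9.5°.

```bash
python3 -c "
from h import *
print(shift((.4118,.314,.1644),(.4104,.3159,.0255),-170.5))"
```

```text
[ 0.11  0.21 13.89]
```

Emit:
move_arm --moves '[8.7,0.11,0.21,3.5,0,0,-0.009,8.7,0,0,3.5,0,0,0,8.7,0,0,3,0,0,0,8.7,0,0,2,0,0,0,8.7,0,0,1.3,0,0,0,8.7,0,0,0.6,0,0,0,8.7,0,0,0,0,0,0]'

```text
clock: 3.55
tool_pos: [0.4107, 0.3157, 0.0254]
orientation: [-180.0, -0.0, -170.6]
force: [0.3, -0.2, -0.2]
opening: 0.0875
gripper_force: 0.0
```

Emit:
move_arm --moves '[1,0,0,0,0,0,0,1,0,0,0,0,0,0,1,0,0,0,0,0,0,1,0,0,0,0,0,0,1,0,0,0,0,0,0,1,0,0,0,0,0,0,1,0,0,0,0,0,0,1,0,0,0,0,0,0]'

```text
clock: 4.35
tool_pos: [0.4104, 0.3163, 0.0254]
orientation: [-180.0, -0.0, -170.5]
force: [0.6, 0.8, -0.3]
opening: 0.0297
gripper_force: 30.0
```

```bash
python3 -c "
from h import *
print(shift((.4104,.3163,.235),(.54,.21,.235),-170.5))"
```

```text
[-11.03 -12.62  -0.  ]
```

Emit:
move_arm --moves '[1,0,0,-0.5,0,0,0,1,0,0,-1.5,0,0,0,1,0,0,-3,0,0,0,1,0,0,-4,0,0,0,1,0,0,-4,0,0,0,1,0,0,-4,0,0,0,1,0,0,-3,0,0,0,1,0,0,-1,0,0,0]'

```text
clock: 5.15
tool_pos: [0.4112, 0.3175, 0.239]
orientation: [179.8, 0.2, -170.5]
force: [0.3, -0.4, -3.2]
opening: 0.0297
gripper_force: 30.0
```

Emit:
move_arm --moves '[1,-1.5,-1.6,0,0,0,0,1,-2.5,-2.9,0,0,0,0,1,-2.5,-2.9,0,0,0,0,1,-2.5,-2.9,0,0,0,0,1,-1.5,-1.7,0,0,0,0,1,-0.5,-0.6,0,0,0,0,1,0,0,0,0,0,0.149,1,0,0,0,0,0,0]'

```text
clock: 5.95
tool_pos: [0.5391, 0.2101, 0.2341]
orientation: [-179.9, -0.1, -179.2]
force: [0.1, -0.2, -2.0]
opening: 0.0298
gripper_force: 30.0
```

Run:
```python
from h import *
p,d,m=snap("wrist");W=cloud(d,m);save("w2.png",p);np.savez("w2.npz",p=p,W=W);o=ctrl.get_obs();print(o["tool_pos"],o["orientation"])
k=(W[...,2]>.045)&(W[...,2]<.065)&(abs(W[...,0]-.51)<.07)&(abs(W[...,1]-.035)<.1)
w=W[k];r=cv2.minAreaRect((w[:,:2]*1000).astype(np.float32));print(len(w),np.round(r[0],1),np.round(r[1],1),round(r[2],2),np.round(np.median(w[:,2])*1000,1))
```

```text
[0.53901226 0.21041092 0.23440772] [-1.79963993e+02 -9.76725939e-02 -1.78897246e+02]
14843 [509.2  34.2] [111.3 151.6] 0.75 55.7
```

View pics/w2.png

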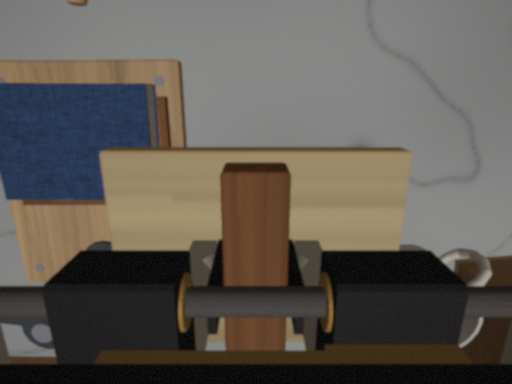

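Wrist view: held board level with batten at (255,250); book at (75,140) on the bed. The two cameras agree on the book within 1 mm.

```bash
python3 -c "
from h import *
print(shift((.539,.2103,.2343),(.5097,.0346,.083),-179.1))"
```

```text
[  3.21 -17.52  15.13]
```

Emit:
move_arm --moves '[1,0.31,-2.02,0,0,0,0,1,0.6,-3.5,0,0,0,0,1,0.8,-4,0,0,0,0,1,0.8,-4,0,0,0,0,1,0.5,-3,0,0,0,0,1,0.2,-1,0,0,0,0,1,0,0,2,0,0,0,1,0,0,3,0,0,0]'

```text
clock: 6.8
tool_pos: [0.5115, 0.0349, 0.1867]
orientation: [179.9, 0.3, -178.9]
force: [1.4, 0.4, -3.8]
opening: 0.0295
gripper_force: 30.0
```

Emit:
move_arm --moves '[1,0,0,3,0,0,0,1,0,0,3,0,0,0,1,0,0,2,0,0,0,1,0,0,1,0,0,0,1,0,0,0.6,0,0,0,1,0,0,0,0,0,0,1,0,0,0,0,0,0]'

```text
clock: 7.5
tool_pos: [0.5112, 0.0351, 0.0904]
orientation: [180.0, 0.1, -179.0]
force: [-0.4, 0.6, -2.7]
opening: 0.0297
gripper_force: 30.0
```

Emit:
move_arm --moves '[1,0.15,-0.05,0.4,0,0,0,1,0,0,0.3,0,0,0,1,0,0,0.2,0,0,0,1,0,0,0.05,0,0,0,1,0,0,0,0,0,0]'

```text
clock: 8.0
tool_pos: [0.5091, 0.0342, 0.0804]
orientation: [-180.0, 0.0, -179.0]
force: [-3.4, 0.5, 4.7]
opening: 0.0295
gripper_force: 30.0
```

Emit:
move_arm --moves '[4,0,0,0,0,0,0,6,0,0,0,0,0,0,8,0,0,0,0,0,0,8,0,0,-1.5,0,0,0,8,0,0,-3,0,0,0,8,0,0,-4,0,0,0,8,0,0,-4,0,0,0,8,0,0,-3,0,0,0]'

```text
clock: 8.8
tool_pos: [0.5097, 0.0343, 0.2377]
orientation: [180.0, 0.1, -179.0]
force: [1.2, 0.4, -0.2]
opening: 0.0799
gripper_force: 0.0
```

Run:
```python
from h import *
o=ctrl.get_obs();print(o["tool_pos"],o["orientation"])
for n in("wrist","top"):
  p,d,m=snap(n);W=cloud(d,m);save(n+"3.png",p);np.savez(n+"3.npz",p=p,W=W)
  for lo,hi in((.064,.074),(.083,.1)):
    k=(W[...,2]>lo)&(W[...,2]<hi)&(abs(W[...,0]-.51)<.1)&(abs(W[...,1]-.035)<.1)
    w=W[k];r=cv2.minAreaRect((w[:,:2]*1000).astype(np.float32));print(n,len(w),np.round(r[0],1),np.round(r[1],1),round(r[2],2),np.round(np.median(w[:,2])*1000,1))
```

```text
[0.50970618 0.03427182 0.2377045 ] [ 1.79967058e+02  1.44112701e-01 -1.79023287e+02]
wrist 13962 [508.8  35. ] [109.6 150.2] 0.9 69.6
wrist 3592 [508.4  35. ] [98.9 30.1] 1.0 91.6
top 487 [475.8  34. ] [ 40.9 148.4] 0.98 68.5
top 102 [476.9  35.3] [27.3 30.2] 89.83 90.5
```

View pics/wrist3.png

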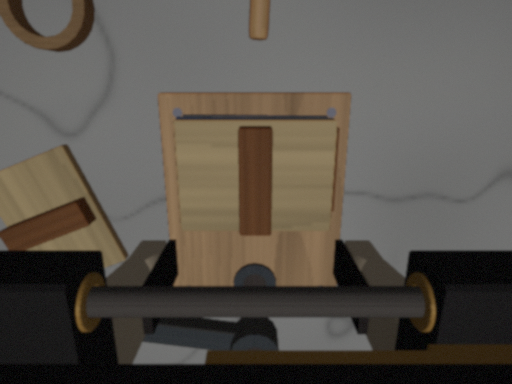

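Board sits at (508.8, 35.0), square on the book. Next, the swing arm.

Run:
```python
from h import *
a=np.array([.5097,.0343,.2377]);b=np.array([.622,-.19,.2377]);n=10
for i in range(n): print(shift(a,a+(b-a)/n,-179+8.2*i).tolist())
```

```text
[-1.08, -2.26, -0.0]
[-0.75, -2.39, -0.0]
[-0.4, -2.48, -0.0]
[-0.04, -2.51, -0.0]
[0.31, -2.49, -0.0]
[0.67, -2.42, -0.0]
[1.0, -2.3, -0.0]
[1.32, -2.13, -0.0]
[1.61, -1.92, -0.0]
[1.87, -1.67, -0.0]
```

Emit:
move_arm --moves '[6,-1.08,-2.26,0,0,0,-0.143,6,-0.75,-2.39,0,0,0,-0.143,6,-0.4,-2.48,0,0,0,-0.143,6,-0.04,-2.51,0,0,0,-0.143,6,0.31,-2.49,0,0,0,-0.143,6,0.67,-2.42,0,0,0,-0.143,6,1.0,-2.3,0,0,0,-0.143,6,1.32,-2.13,0,0,0,-0.143]'

```text
clock: 9.7
tool_pos: [0.599, -0.1463, 0.2341]
orientation: [180.0, -0.0, -113.2]
force: [-0.2, 0.8, -0.4]
opening: 0.0601
gripper_force: 0.0
```

Emit:
move_arm --moves '[6,1.61,-1.92,0,0,0,-0.143,6,1.87,-1.67,0,0,0,-0.143,6,0,0,0,0,0,0,6,0,0,0,0,0,0]'

```text
clock: 10.1
tool_pos: [0.6208, -0.1905, 0.2337]
orientation: [179.9, 0.0, -97.3]
force: [-1.0, -0.1, -0.7]
opening: 0.0603
gripper_force: 0.0
```

Run:
```python
from h import *
o=ctrl.get_obs();print(o["tool_pos"],o["orientation"])
p,d,m=snap("wrist");W=cloud(d,m);save("w4.png",p);np.savez("w4.npz",p=p,W=W)
q=o["tool_pos"]
k=(W[...,2]>.122)&(W[...,2]<.14)&(np.hypot(W[...,0]-.65,W[...,1]-.035)<.3)&(np.hypot(W[...,0]-.65,W[...,1]-.035)>.18)
w=W[k];print(len(w));r=cv2.minAreaRect((w[:,:2]*1000).astype(np.float32));print(np.round(r[0],1),np.round(r[1],1),round(r[2],2),np.median(w[:,2]))
```

```text
[ 0.62078836 -0.19051108  0.23369634] [ 1.79905694e+02  7.94185991e-03 -9.72868560e+01]
3340
[ 721.1 -192.8] [ 75.  221.2] 82.97 0.13060359180348088
```

View pics/w4.png

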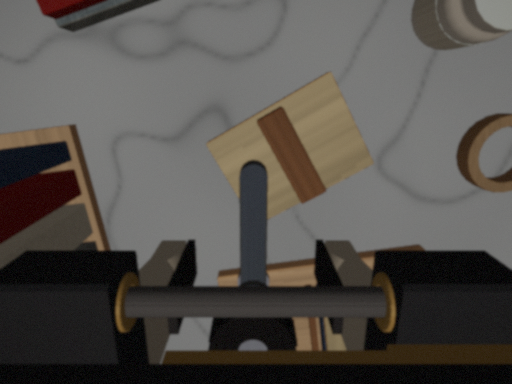

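Bar runs from its tip (254,165) down the image centre, between the open fingers. Straddle it.

Emit:
move_arm --moves '[6,0,0,2,0,0,0,6,0,0,3,0,0,0,6,0,0,3,0,0,0,6,0,0,2,0,0,0,6,0,0,0.7,0,0,0,3.2,0,0,0,0,0,0,3.2,0,0,0,0,0,0,3.2,0,0,0,0,0,0]'

```text
clock: 10.95
tool_pos: [0.622, -0.19, 0.1296]
orientation: [-179.9, 0.0, -97.1]
force: [-0.5, 0.2, -0.1]
opening: 0.0412
gripper_force: 0.0
```

Emit:
move_arm --moves '[3.2,0,0,0.3,0,0,0,3.2,0,0,0,0,0,0,3.2,-0.03,1.13,0,0,0,0.05,3.2,-0.11,2.26,0,0,0,0.1,3.2,-0.11,2.26,0,0,0,0.1,3.2,-0.11,2.26,0,0,0,0.1]'

```text
clock: 11.55
tool_pos: [0.5455, -0.167, 0.1252]
orientation: [-179.9, 0.0, -117.4]
force: [3.0, 0.3, -0.3]
opening: 0.032
gripper_force: 0.7
```

Emit:
move_arm --moves '[3.2,-0.11,2.26,0,0,0,0.1,3.2,-0.11,2.26,0,0,0,0.1,3.2,-0.11,2.26,0,0,0,0.1,3.2,-0.11,2.26,0,0,0,0.1,3.2,-0.11,2.26,0,0,0,0.1,3.2,-0.11,2.26,0,0,0,0.1,3.2,-0.11,2.26,0,0,0,0.1,3.2,-0.11,2.26,0,0,0,0.1]'

```text
clock: 12.35
tool_pos: [0.4321, -0.0315, 0.1255]
orientation: [-180.0, 0.1, -163.3]
force: [1.9, 0.0, 0.2]
opening: 0.0317
gripper_force: 0.7
```

Emit:
move_arm --moves '[3.2,-0.06,1.6,0,0,0,0.07,3.2,-0.03,1.13,0,0,0,0.05,3.2,-0.03,1.13,0,0,0,0.05,3.2,0,0.7,0,0,0,0.03,3.2,0,0.7,0,0,0,0.03]'

```text
clock: 12.85
tool_pos: [0.4228, 0.0199, 0.1254]
orientation: [-180.0, 0.0, -176.2]
force: [-0.6, -0.8, 1.2]
opening: 0.0321
gripper_force: 0.7
```

Emit:
move_arm --moves '[3.2,0,0.5,0,0,0,0.025,3.2,0,0.4,0,0,0,0.02,3.2,0,0.3,0,0,0,0,3.2,0,0.2,0,0,0,0,3.2,0,0,0,0,0,0]'

```text
clock: 13.35
tool_pos: [0.4223, 0.0338, 0.125]
orientation: [180.0, 0.0, -178.7]
force: [0.2, -0.4, -0.2]
opening: 0.0323
gripper_force: 0.0
```

Emit:
move_arm --moves '[3.2,0,0.2,0,0,0,0,3.2,0,0.2,0,0,0,0,3.2,0,0.1,0,0,0,0,3.2,0,0.1,0,0,0,0,3.2,0,0,0,0,0,0]'

```text
clock: 13.85
tool_pos: [0.4219, 0.037, 0.1248]
orientation: [-179.7, -0.1, -178.7]
force: [7.6, -18.3, -1.5]
opening: 0.0318
gripper_force: 9.0
```

Arm is against its stop. Back off, lift, and go to look at the knob.

Emit:
move_arm --moves '[3.6,0,-0.4,0,0,0,0,4.4,0,-0.4,0,0,0,0,5,0,0,0,0,0,0,5,0,0,-2,0,0,0,7,0,0,-4,0,0,0,8.7,0,0,-4,0,0,0,8.7,0,0,-4,0,0,0,8.7,0,0,-3,0,0,0]'

```text
clock: 14.65
tool_pos: [0.4226, 0.032, 0.2978]
orientation: [179.9, 0.1, -178.7]
force: [0.5, 0.9, -0.9]
opening: 0.0761
gripper_force: 0.0
```

Run:
```python
from h import *
o=ctrl.get_obs();print(o["tool_pos"],o["orientation"],o["joint_pos"],o["force"])
a=o["tool_pos"];b=np.array([.51,.11,.29]);n=10
for i in range(n): print(shift(a,a+(b-a)/n,-178.7+8*i).tolist())
```

```text
[0.42263458 0.03201329 0.29775716] [ 1.79919411e+02  1.49605167e-01 -1.78731807e+02] [ 3.12422505e+01 -6.54086663e+00 -2.26590080e+01  5.13963147e-03
 -7.37120001e+01 -1.19975386e+02] [ 0.54948758  0.87871731 -0.938286  ]
[-0.89, 0.76, 0.08]
[-0.99, 0.63, 0.08]
[-1.07, 0.48, 0.08]
[-1.12, 0.33, 0.08]
[-1.16, 0.17, 0.08]
[-1.17, 0.01, 0.08]
[-1.16, -0.15, 0.08]
[-1.13, -0.31, 0.08]
[-1.07, -0.47, 0.08]
[-1.0, -0.61, 0.08]
```

Emit:
move_arm --moves '[8.7,0,0,0,0,0,-0.14,8.7,0,0,0,0,0,-0.14,8.7,0,0,0,0,0,-0.14,8.7,0,0,0,0,0,-0.14,8.7,0,0,0,0,0,-0.14,8.7,0,0,0,0,0,-0.14,8.7,0,0,0,0,0,-0.14,8.7,0,0,0,0,0,-0.14]'

```text
clock: 15.45
tool_pos: [0.4222, 0.032, 0.295]
orientation: [180.0, 0.0, -114.2]
force: [0.3, -0.0, -0.5]
opening: 0.0868
gripper_force: 0.0
```

Emit:
move_arm --moves '[8.7,0,0,0,0,0,-0.14,8.7,0,0,0,0,0,-0.14,8.7,0,0,0,0,0,-0.14,8.7,0,0,0,0,0,-0.14,8.7,0,0,0,0,0,-0.14,8.7,0,0,0,0,0,-0.14,8.7,0,0,0,0,0,-0.14,8.7,0,0,0,0,0,-0.14]'

```text
clock: 16.25
tool_pos: [0.4222, 0.032, 0.295]
orientation: [-180.0, 0.0, -50.1]
force: [0.5, 0.2, 0.1]
opening: 0.0868
gripper_force: 0.0
```

Emit:
move_arm --moves '[8.7,0,0,0,0,0,-0.14,8.7,0,0,0,0,0,-0.14,8.7,0,0,0,0,0,-0.14,8.7,0,0,0,0,0,-0.14,8.7,0,0,0,0,0,0,8.7,0,0,0,0,0,0]'

```text
clock: 16.85
tool_pos: [0.4222, 0.0319, 0.295]
orientation: [-180.0, 0.0, -18.6]
force: [0.2, -0.2, -0.1]
opening: 0.0872
gripper_force: 0.0
```

Run:
```python
from h import *
o=ctrl.get_obs();print(o["tool_pos"],o["orientation"],o["joint_pos"])
p,d,m=snap("wrist");W=cloud(d,m);save("w5.png",p)
k=(W[...,2]>.178)&(W[...,2]<.2)&(np.hypot(W[...,0]-.51,W[...,1]-.034)<.05)
w=W[k];c,r=cv2.minEnclosingCircle((w[:,:2]*1000).astype(np.float32));print(len(w),c,r,np.percentile(w[:,2],[5,50,95]))
print(shift(o["tool_pos"],[c[0]/1000,c[1]/1000,.168],o["orientation"][2]))
```

```text
[0.42223804 0.0318504  0.29499237] [-1.79980980e+02  1.58638175e-03 -1.85515555e+01] [ 3.12342680e+01 -6.39996350e+00 -2.28874343e+01 -1.40708571e-02
 -7.34990299e+01  4.02181713e+01]
6087 (511.100341796875, 33.61012649536133) 30.996822357177734 [0.19140988 0.19300521 0.19430446]
[ 8.37 -2.99 12.7 ]
```

View pics/w5.png

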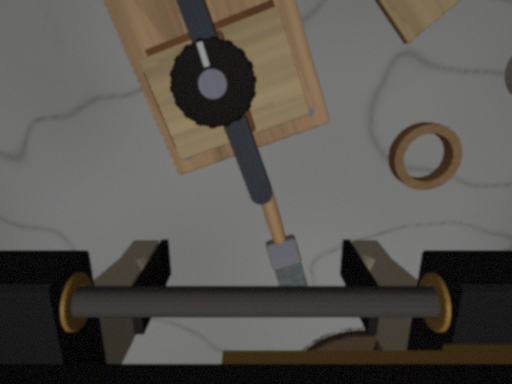

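The knob is at (212,82) with its white mark towards the post; the bar is closed along the press axis.

Emit:
move_arm --moves '[8.7,2,-0.74,0,0,0,0,8.7,3.2,-1.15,0,0,0,0,8.7,2.5,-0.9,0,0,0,0,8.7,0.67,-0.2,1,0,0,0,8.7,0,0,3,0,0,0,8.7,0,0,3.5,0,0,0,8.7,0,0,3,0,0,0,8.7,0,0,1.5,0,0,0]'

```text
clock: 17.7
tool_pos: [0.509, 0.0332, 0.1719]
orientation: [179.9, 0.2, -18.5]
force: [0.2, 0.4, 0.2]
opening: 0.087
gripper_force: 0.0
```

Emit:
move_arm --moves '[8.7,0,0,0.7,0,0,0,8.7,0,0,0,0,0,0]'

```text
clock: 17.9
tool_pos: [0.5105, 0.0336, 0.1672]
orientation: [179.9, 0.1, -18.4]
force: [0.4, -0.1, 0.2]
opening: 0.0867
gripper_force: 0.0
```

Emit:
move_arm --moves '[4,0,0,0,0,0,0,4,0,0,0,0,0,0,4,0,0,0,0,0,0,4,0,0,0,0,0,0,4,0,0,0,0,0,0]'

```text
clock: 18.4
tool_pos: [0.5113, 0.0336, 0.1685]
orientation: [-180.0, -0.0, -18.3]
force: [-0.6, -0.9, 3.0]
opening: 0.0592
gripper_force: 30.0
```

Emit:
move_arm --moves '[4,0,0,0.04,0,0,0.1,4,0,0,0.04,0,0,0.1,4,0,0,0.04,0,0,0.1,4,0,0,0.04,0,0,0.1,4,0,0,0.04,0,0,0.1]'

```text
clock: 18.9
tool_pos: [0.5116, 0.034, 0.1666]
orientation: [-179.9, -0.0, -47.2]
force: [-0.3, 1.6, 3.5]
opening: 0.0596
gripper_force: 30.0
```

Emit:
move_arm --moves '[4,0,0,0.05,0,0,0.12,4,0,0,0.05,0,0,0.12,4,0,0,0.045,0,0,0.12,4,0,0,0.045,0,0,0.12,4,0,0,0.045,0,0,0.12,4,0,0,0.045,0,0,0.12,4,0,0,0.045,0,0,0.12,4,0,0,0.045,0,0,0.12]'

```text
clock: 19.7
tool_pos: [0.5123, 0.0343, 0.1628]
orientation: [-179.9, 0.1, -102.2]
force: [3.2, 0.8, 0.1]
opening: 0.0592
gripper_force: 30.0
```

Emit:
move_arm --moves '[4,0,0,0.04,0,0,0.1,4,0,0,0.04,0,0,0.1,4,0,0,0.04,0,0,0.1,4,0,0,0.04,0,0,0.1,4,0,0,0.04,0,0,0.1,4,0,0,0.04,0,0,0.1]'

```text
clock: 20.3
tool_pos: [0.5128, 0.0341, 0.1606]
orientation: [-179.9, 0.1, -136.5]
force: [4.8, -0.8, -1.2]
opening: 0.06
gripper_force: 30.0
```

Run:
```python
from h import *
o=ctrl.get_obs();print(o["joint_pos"],o["moment"],o["force"])
```

```text
[ 2.57576172e+01  8.92875694e+00 -2.55867378e+01  6.91136025e-02
 -5.53094111e+01 -7.23436042e+01] [-0.36713029 -1.57628678  0.21417164] [ 4.84267862 -0.76454305 -1.15653595]
```

Emit:
move_arm --moves '[4,0,0,0.03,0,0,0.08,4,0,0,0.03,0,0,0.08,4,0,0,0.03,0,0,0.08,4,0,0,0.03,0,0,0.08]'

```text
clock: 20.7
tool_pos: [0.5129, 0.0338, 0.1594]
orientation: [-179.9, 0.2, -154.8]
force: [6.1, -3.8, -1.7]
opening: 0.0594
gripper_force: 30.0
```

Run:
```python
from h import *
o=ctrl.get_obs();print(o["joint_pos"],o["moment"],o["force"])
```

```text
[ 25.74367595   9.00716085 -25.68249038   0.09770051 -55.13307543
 -90.62885133] [-0.95316592 -2.11028201  0.21457667] [ 6.09035486 -3.75178416 -1.66345255]
```

Still turning freely at about 2.38 rad; continue.

Emit:
move_arm --moves '[4,0,0,0.03,0,0,0.07,4,0,0,0.03,0,0,0.07,4,0,0,0.03,0,0,0.07,4,0,0,0.02,0,0,0.06]'

```text
clock: 21.1
tool_pos: [0.513, 0.0336, 0.1583]
orientation: [-180.0, 0.2, -170.3]
force: [6.2, -3.7, -0.5]
opening: 0.0594
gripper_force: 30.0
```

Run:
```python
from h import *
o=ctrl.get_obs();print(o["joint_pos"],o["moment"],o["force"])
```

```text
[  25.73213318    9.07225275  -25.76436948    0.12224416  -54.98879709
 -106.06590019] [-1.33114521 -2.23938777  0.88550583] [ 6.21444264 -3.74017231 -0.45679112]
```

Emit:
move_arm --moves '[4,0,0,0,0,0,0.05,4,0,0,0,0,0,0.04,4,0,0,0,0,0,0]'

```text
clock: 21.4
tool_pos: [0.5125, 0.0335, 0.1584]
orientation: [-179.9, 0.1, -175.3]
force: [3.9, -3.9, 0.4]
opening: 0.0596
gripper_force: 30.0
```

Run:
```python
from h import *
o=ctrl.get_obs();print(o["joint_pos"][5],o["moment"],o["force"])
```

```text
-111.08432319221183 [-1.30761171 -1.34440172  0.73000018] [ 3.90752188 -3.93635097  0.37213943]
```

Emit:
move_arm --moves '[8.7,0,0,0,0,0,0,8.7,0,0,0,0,0,0,8.7,0,0,0,0,0,0,8.7,0,0,-1,0,0,0,8.7,0,0,-2.5,0,0,0,8.7,0,0,-4,0,0,0,8.7,0,0,-4,0,0,0,8.7,0,0,-3,0,0,0]'

```text
clock: 22.2
tool_pos: [0.5114, 0.0337, 0.3061]
orientation: [180.0, 0.2, -175.3]
force: [2.0, 0.6, -0.4]
opening: 0.0868
gripper_force: 0.0
```

Emit:
move_arm --moves '[8.7,-2,0,0,0,0,0,8.7,-4,0,0,0,0,0,8.7,-3,0,0,0,0,0,8.7,0,0,0,0,0,0,8.7,0,0,0,0,0,0]'

```text
clock: 22.7
tool_pos: [0.6009, 0.041, 0.3023]
orientation: [-180.0, -0.1, -175.3]
force: [-0.1, -0.4, -1.1]
opening: 0.0867
gripper_force: 0.0
```

Run:
```python
from h import *
p,d,m=snap("wrist");W=cloud(d,m)
q,d2,m2=snap("scene");q=q[150:270,150:390];save("f.png",np.hstack([cv2.resize(p,(400,300)),cv2.resize(q,(400,300))]))
o=ctrl.get_obs();print(o["tool_pos"],o["force"])
k=(W[...,2]>.165)&(W[...,2]<.2)&(np.hypot(W[...,0]-.51,W[...,1]-.034)<.05);w=W[k];print("knob",len(w),np.median(w[:,2]),cv2.minEnclosingCircle((w[:,:2]*1000).astype(np.float32)))
k=(W[...,2]>.062)&(W[...,2]<.074)&(abs(W[...,0]-.51)<.1)&(abs(W[...,1]-.035)<.1);w=W[k];print("board",cv2.minAreaRect((w[:,:2]*1000).astype(np.float32)),np.median(w[:,2]))
```

```text
[0.60024397 0.04098753 0.30295361] [-0.61802497 -0.91772853  0.03938475]
knob 5383 0.18279837223976142 ((510.86126708984375, 34.0144157409668), 30.968276977539062)
board ((509.0679931640625, 35.568485260009766), (110.19092559814453, 149.9849395751953), 0.8935105204582214) 0.06967463003800367
```

View pics/f.png

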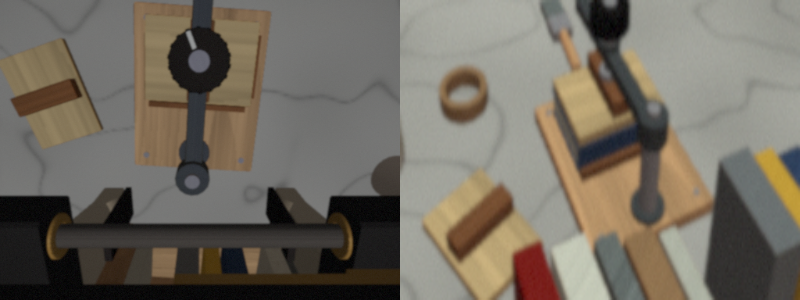

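The final views show the bar closed over the square-set board, and the knob 10 mm lower than it was, with its mark turned about 150°. The gripper is clear of everything.

```bash
python3 -c "
from plant import ctrl
print(ctrl.close_job())"
```

```text
the job is handed in; nothing more can be done
None
```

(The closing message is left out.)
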